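# Spot-test two cast bars with the spring-tip probe

## Task

Take the tester probe out of its fork rest and touch its spring tip gently, for about a second each, first on the round reference pad of the tester, then on the dark test spot of the shorter brass bar, then on the test spot of the longer brass bar. Then hang the probe back in its rest by the collar, upright, and let go. Do not shove the bars about, and leave the other things on the bench as they are.

Things in the scene. Friction and masses are not known exactly. Their poses are not given: they have to be found in the camera images.
- probe: upright round tester probe, 150 long, 130 g, hanging by its collar in the rest. Origin on its axis at the unpressed tip end, z up along the axis. From below: brass spring tip, diameter 8, rounded, z 0 to 30; steel body, diameter 18, z 30 to 95; flat collar, diameter 48, z 95 to 101; black round grip, diameter 22, z 101 to 150, to be held from above
- probe_tip (a point): the end of the probe's spring tip. The tip slides up into the body by at most 10 when pressed; it starts to give at 1.4 N and is fully in at 5.4 N, after which the probe is rigid
- probe_collar (a point): centre of the underside of the probe's collar, on its axis, 95 above the unpressed tip end
- rest: fixed steel rest: foot 90 x 80, a post at its +x side and on it a level fork plate 64 wide, 6 thick, top face 130 above the bench. The slot between the tines is 28 wide, runs along the rest's x, is open towards -x and ends 18 to +x of the seat; the tines reach 40 to -x of it. Nothing rises above the fork but the probe. Origin on the bench under the seat
- rest_seat (a point): the seat: middle of the slot, at the height of the fork's top face, where the underside of the collar rests, centred, when the probe hangs
- tester: fixed grey bench tester box, 160 (x) x 110 (y) x 50 high, with a dark flat display on the +x part of its top; origin under its centre
- reference_pad (a point): centre of the top face of the tester's reference pad: a round steel disc, diameter 24, standing 6 proud of the box's top, 45 to -x of the tester's centre, 56 above the bench; it lies between two small flat black buttons
- short_bar: loose cast brass bar, 65 (x) x 40 (y) x 16 high, 350 g, lying flat; origin under its centre
- short_bar_spot (a point): centre of the dark grey round test spot, diameter 26, on the top face of the short bar, 14 from the bar's middle towards its +x end, 16 above the bench
- long_bar: loose cast brass bar, 110 (x) x 40 (y) x 16 high, 590 g, lying flat; origin under its centre
- long_bar_spot (a point): centre of the dark grey round test spot, diameter 26, on the top face of the long bar, 34 from the bar's middle towards its +x end, 16 above the bench
- bench_block: bystander: plain square steel bench block 65 x 65 x 25, no spot on it; origin under its centre
- amber_bottle: bystander: small amber glass bottle, diameter 44, 85 high; origin under its centre
- jar: bystander: clear glass jar, diameter 68, 95 high; origin under its centre
- white_jar: bystander: white plastic jar, diameter 64, 75 high; origin under its centre
- hammer: bystander: hammer 220 long lying on the bench
- graver: bystander: 160 long hand tool with a wooden handle, lying on the bench
- tin: bystander: open brass-coloured tin, diameter 100, 120 high; origin under its centre
There are look-alikes about, which are no part of the job. What is shaped like the probe but pink or turquoise is not meant.

How it is judged (in metres and radians):
On the way, in this order (a step that is already met when the one before it is completed fails the run):
1. the spring tip presses on the tester's reference pad (contact force between probe and tester above 0.6 N and distance between probe_tip and reference_pad below 0.0125 m), for 0.3 s.
2. the spring tip presses on the short bar's spot (contact force between probe and short_bar above 0.6 N and distance between probe_tip and short_bar_spot below 0.0125 m), for 0.3 s.
3. the spring tip presses on the long bar's spot (contact force between probe and long_bar above 0.6 N and distance between probe_tip and long_bar_spot below 0.0125 m), for 0.3 s.
At the end, for the whole second after the job is handed in: the probe hangs at rest in the fork, collar on the tines within 14 mm of the seat's centre, upright within 0.12 rad, and both bars lie within 20 mm of where they were (horizontal distance between probe_collar and rest_seat below 0.014 m and height (world z) of probe_collar between 0.124 and 0.136 m and angle between probe's own z axis and vertical below 0.12 rad and contact force between probe and rest above 0.3 N and linear speed of probe below 0.05 m/s and distance of each of short_bar, long_bar from where it was at the start of the episode below 0.02 m); the robot touches nothing.
It fails at once if the probe is pressed on the tester or a bar with more than 20 N (contact force between probe and tester above 20 N or contact force between probe and short_bar above 20 N or contact force between probe and long_bar above 20 N).
It fails at once if a bar is shoved more than 20 mm (distance of any of short_bar, long_bar from where it was at the start of the episode above 0.02 m).
It fails at once if another thing on the bench is moved more than 30 mm (distance of any of bench_block, amber_bottle, jar, white_jar, hammer, graver, tin from where it was at the start of the episode above 0.03 m).
It also fails if it takes over 58 s, if anything falls off the work surface, if the arm or the gripper's body presses on something with over 40 N, if the wrist force passes 120 N, or if a joint passes its speed limit or range.

## Robot

A 6-joint arm with a two-finger parallel gripper is mounted at the origin on the work surface. World frame = base frame: x ahead of the robot, y to its left, z up, the work surface at z = 0. Lengths are in mm, angles in rad, forces in N, time in s.
With the tool pointing down it reaches from about 275 to 1000 mm from the base axis. Payload 8.4 kg.
Tool frame: the origin (TCP) lies where the fingers leave the gripper's body, on its centre line; the fingertips stand 73 mm ahead of it and the grasp point (between the pads) lies 54 mm ahead of it (grip_point_offset is the distance from the TCP to the grasp point, in mm); z points along the fingers, y is the direction in which the jaws open and shut (so a half turn about z gives the same grasp; the last joint's range is limited). The gripper opens to 85 mm and grips with 20 to 120 N. Pads are 22 mm wide; open, the fingers measure 114 mm over their backs; the gripper's body (76 mm by 85 mm) begins 54 mm behind the grasp point. The pads swing forward as they close: fully open they stand 13 mm farther back than shut.
Start: joints at [1.313, 0.353, 1.633, -0, 1.155, -0.002], TCP at [158.136, 604.667, 303.881] pointing down, gripper open.
Joint ranges: [-2.63, 2.63], [-0.92, 2.1], [0.06, 2.66], [-1.3, 4.44], [0, 2.69], [-3.02, 3.02]. Speed limits (rad/s): [2.22, 2.22, 2.79, 3.14, 3.14, 3.14].

## Interface

Orientations are given as [roll, pitch, yaw] about the fixed x, y, z axes, in that order (R = Rz(yaw) Ry(pitch) Rx(roll)).
In Python, from rig import sense, grab_frame, sign_off, grip_point_offset gives the robot as it stands. The module is installed in compiled form; this text tells all that it offers.
- The arm moves only by the tool drive_tool, never from a script. Its argument "targets" is one flat list of numbers, 7 for each row, row after row: the shift along the tool's x, y, z in m, then the turn, a rotation vector about the tool's x, y, z in rad, then the opening, from 0 (shut) to 1 (fully open). In form: [tx, ty, tz, wx, wy, wz, grip, tx, ty, tz, wx, wy, wz, grip, ...]. A call has 1 to 12 rows; each row is the pose to reach, as a shift and turn from the pose commanded when the call began, along the tool's axes at that moment; what a row does not reach only later rows make up. A row lasts 1/12 s, in which the tool goes at most 41.7 mm and 7.16 degrees, less where a joint would pass 70% of its speed; a pose out of reach is approached as far as the arm can. A call with a gripper value outside its range is refused whole. The fingers move at their own pace and stop on an object; "force" is the grip in N (left out, the last holds). Time passes only in rows, so rows that repeat a pose let the fingers close. It gives the time, the measured TCP pose, the force and the opening at its end, in the units of the state.
- sense(): the state, without advancing time (a new reading comes with each control period).
- grab_frame(name): name is "scene" or "side" or "wrist"; returns a dict with "color" (400x640x3 uint8, blue, green, red), "vertical_fov" (degrees; the focal length in pixels is half the picture's height over the tangent of half this angle, whatever the lens; pixels are square), "cx", "cy" (the principal point, pixels), "k1" (the pictures are not rectified: a ray, as slopes to the right and down, at radius r is drawn at 1 + k1 r^2 times it, then the intrinsics apply), "world_from_camera" (4x4, takes a point from camera to world coordinates). Camera axes: x right, y down, z forward; pixel columns grow to the right and rows downward; lengths in mm; the calibration is good to about 2 mm. A picture is of the moment at which its call begins. There is no depth.
- sign_off(): hands the job in, once; it reports no verdict.
The state is a dict: "clock": time; "qpos": joint angles; "qvel": joint speeds; "joint_efforts": joint torques, N m; "eef_pos": TCP position; "tcp_rot": TCP orientation; "contact_force": force on the tool from outside, world axes, zero at the start; "wrist_torque": the same for the moment, N m; "opening": opening from 0.0 (shut) to 1.0 (fully open).
Only numpy, scipy, OpenCV 4.12 (cv2) and the standard library are available. Lean on these libraries where they do the work, as an engineer would, in place of code of your own. Each camera call takes 0.05 s, during which the arm holds its last target. There are 200 camera calls.

## Working session

There is one attempt and no reset: what is moved stays moved. The work goes in short steps, Python scripts to look and compute and a tool call to move; the robot and the scene stay as the last step left them, time stands still between calls to the robot, and variables do not carry over. Pictures are saved under pics/ and viewed, about 8 in all and at most 12, crops included, and the job is handed in when it is done.

Besides the shell and the picture viewer there is one more tool, called after ">>>" as name(argument=value, ...), one argument or row to a line, values as JSON. drive_tool: Moves the arm, as the interface text tells. Its arguments: {"type":"object","properties":{"targets":{"type":"array"},"force":{"type":"number"}},"required":["targets"]}

```bash
mkdir -p pics; cat > h.py <<'E'
import numpy as np, cv2
from rig import sense, grab_frame, sign_off, grip_point_offset
def K(f):
    F=200/np.tan(np.radians(f["vertical_fov"]/2)); return np.array([[F,0,f["cx"]],[0,F,f["cy"]],[0,0,1.]])
def D(f): return np.array([f["k1"],0,0,0,0.])
def ray(f,u,v):
    n=cv2.undistortPointsIter(np.array([[[u,v]]],float),K(f),D(f),None,None,(3,100,1e-12))[0,0]
    T=np.array(f["world_from_camera"]); d=T[:3,:3]@[n[0],n[1],1]; return T[:3,3],d/np.linalg.norm(d)
def onz(f,u,v,z):
    o,d=ray(f,u,v); return o+d*(z-o[2])/d[2]
def tri(r1,r2):
    (o1,d1),(o2,d2)=r1,r2
    s=np.linalg.lstsq(np.c_[d1,-d2],o2-o1,rcond=None)[0]; a=o1+s[0]*d1;b=o2+s[1]*d2
    return (a+b)/2,np.linalg.norm(a-b)
def proj(f,p):
    T=np.linalg.inv(np.array(f["world_from_camera"])); r=cv2.Rodrigues(T[:3,:3])[0]
    return cv2.projectPoints(np.array(p,float).reshape(-1,1,3),r,T[:3,3],K(f),D(f))[0][:,0]
E
cat > shot.py <<'E'
from h import *
import sys,pickle
for n in sys.argv[2:]:
    f=grab_frame(n); pickle.dump(f,open(f"pics/{sys.argv[1]}_{n}.pkl","wb")); cv2.imwrite(f"pics/{sys.argv[1]}_{n}.png",f["color"])
    print(n,np.round(np.array(f["world_from_camera"])[:3],2).tolist(),f["vertical_fov"],f["k1"])
E
python3 shot.py a scene side wrist; python3 -c "
from h import *
s=sense();print(s,grip_point_offset)"
```

```text
scene [[-0.41, 0.7, -0.59, 1333.77], [0.91, 0.32, -0.26, 369.48], [0.01, -0.64, -0.77, 1141.12]] 44.346579119257115 -0.036818197618701795
side [[0.78, -0.34, 0.53, -7.98], [-0.63, -0.44, 0.64, -633.02], [0.02, -0.83, -0.55, 666.1]] 55.61833995557303 -0.0048751947804500624
wrist [[0.25, 0.92, 0.31, 77.68], [0.97, -0.24, -0.08, 625.52], [-0.0, 0.32, -0.95, 372.22]] 58.91857486046142 -0.0009598135552770844
{'clock': 0.15, 'qpos': array([ 1.31259428e+00,  3.53520802e-01,  1.63392047e+00,  1.66257368e-05,
        1.15520821e+00, -2.43409940e-03]), 'qvel': array([-0.00142263, -0.00130628, -0.00403722,  0.0005826 ,  0.00061801,
       -0.00061557]), 'joint_efforts': array([-2.32698576e-04, -6.05637717e+01, -3.42339385e+01, -1.76245558e-04,
        6.05513575e-03,  6.22303855e-05]), 'eef_pos': array([158.0663026 , 604.40601678, 303.33260769]), 'tcp_rot': array([-3.14053587e+00, -1.77757905e-05,  2.88581797e+00]), 'contact_force': array([0.81896863, 0.63207751, 1.03821335]), 'wrist_torque': array([ 0.00166464, -0.01997881,  0.06783508]), 'opening': 1.003635488338309} 53.900000000000006
```

View pics/a_scene.png

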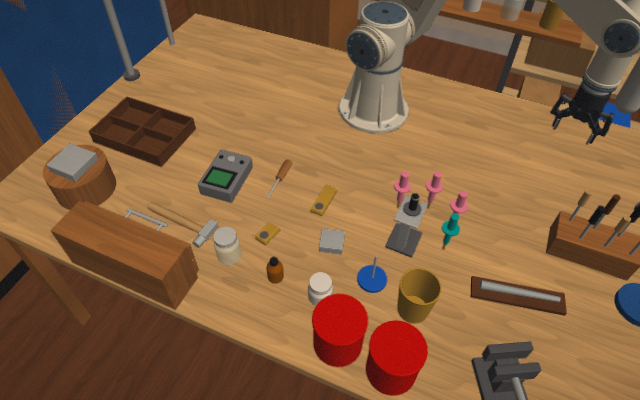

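View pics/a_side.png

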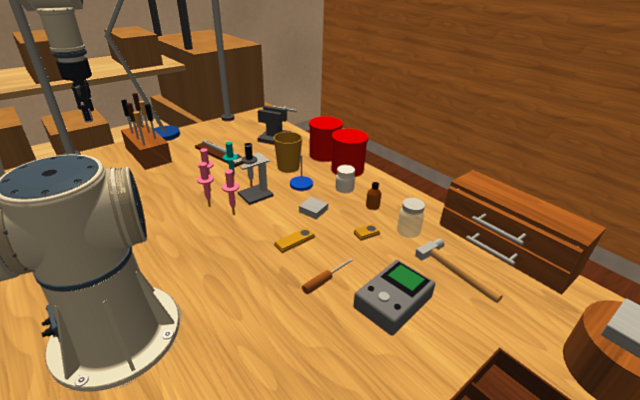

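The scene view shows the black probe in its rest at about (413,205), with pink and turquoise look-alikes around it. The tester pad is near (231,158), the long bar's spot near (319,207) and the short bar's spot near (262,234). In the side view the probe is at (249,150), the pad at (384,296), and the spots near (304,234) and (361,232). I'll zoom in next.

```bash
python3 - <<'E'
import cv2,numpy as np
a=cv2.imread('pics/a_scene.png');b=cv2.imread('pics/a_side.png')
z=lambda im,x,y,w,h,s:cv2.resize(im[y:y+h,x:x+w],None,fx=s,fy=s,interpolation=cv2.INTER_CUBIC)
t=np.vstack([np.hstack([z(a,385,165,100,75,4),z(b,190,130,100,75,4)]),np.hstack([z(a,200,145,160,110,2.5)[:275],z(b,270,215,160,110,2.5)])])
cv2.imwrite('pics/t1.png',t)
E
```

```text
(no output)
```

View pics/t1.png

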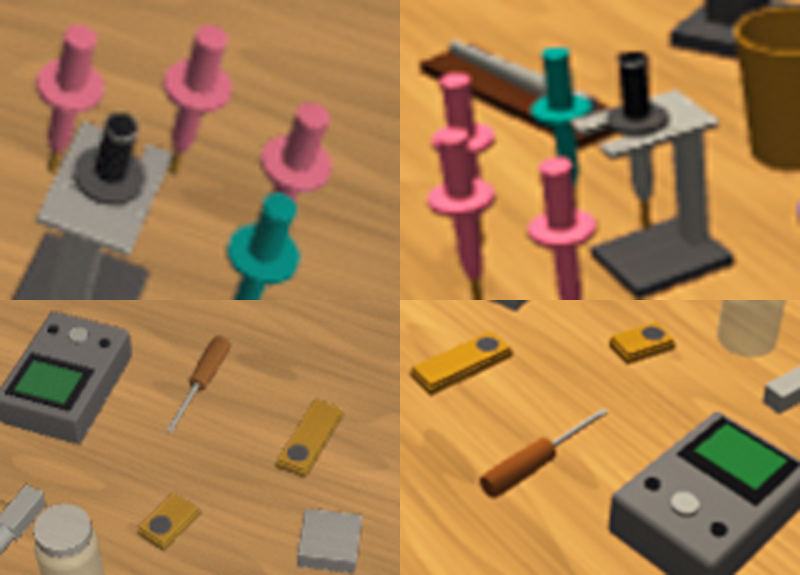

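```bash
python3 - <<'E'
from h import *
import pickle
a=pickle.load(open('pics/a_scene.pkl','rb'));b=pickle.load(open('pics/a_side.pkl','rb'))
S=lambda u,v:(u/4+385,v/4+165); T=lambda u,v:((u-400)/4+190,v/4+130)
S2=lambda u,v:(u/2.5+200,(v-300)/2.5+145); T2=lambda u,v:((u-400)/2.5+270,(v-300)/2.5+215)
for n,p,q,z in [('griptop',S(124,123),T(634,58),185),('collartop',S(110,175),T(638,118),136),('pad',S2(79,334),T2(684,502),56),('long',S2(297,453),T2(487,344),16),('short',S2(160,524),T2(653,333),16),
  ('longend',S2(325,408),T2(432,375),16),('shortend',S2(185,503),T2(622,347),16),('display',S2(48,382),T2(743,460),50)]:
    x,e=tri(ray(a,*p),ray(b,*q)); print(n,x.round(1),round(e,1),onz(a,*p,z).round(1),onz(b,*q,z).round(1))
P={'L':(70,87),'M':(198,87),'R':(296,163)};Q={'far':(470,135),'near':(461,195),'right':(562,228)}
for i in P:
  for j in Q:
    x,e=tri(ray(a,*S(*P[i])),ray(b,*T(*Q[j]))); print(i,j,x.round(0),round(e,1))
x,e=tri(ray(a,*S(264,252)),ray(b,*T(561,105)));print('teal',x,e)
# fork corners at z=130
print('fork corners', [onz(a,*S(*c),130).round(0) for c in [(85,122),(172,150),(133,250),(38,220)]])
E
```

```text
griptop [491.3 273.4 182.6] 9.0 [488.6 276.1 185. ] [489.3 262.1 185. ]
collartop [492.  273.8 131.9] 6.1 [492.4 276.  136. ] [488.8 262.6 136. ]
pad [ 466.5 -302.    54.8] 3.8 [ 466.4 -299.7   56. ] [ 466.8 -304.1   56. ]
long [498.    8.1  14.7] 3.4 [497.6   9.7  16. ] [497.8   5.3  16. ]
short [656.3 -90.6  15.3] 4.1 [655.4 -88.8  16. ] [656.7 -92.9  16. ]
longend [420.4   7.9  12.5] 9.6 [419.2  12.   16. ] [ 4.203e+02 -3.000e-01  1.600e+01]
shortend [615.7 -81.5   9.8] 6.2 [617.6 -76.7  16. ] [611.5 -89.4  16. ]
display [ 548.5 -298.3   50.3] 5.6 [ 546.8 -296.1   50. ] [ 550.6 -300.2   50. ]
L far [387. 248. 139.] 80.9
L near [365. 241. 106.] 67.4
L right [396. 221.  96.] 4.4
M far [382. 311. 132.] 12.0
M near [359. 305.  97.] 4.2
M right [392. 282.  90.] 78.6
R far [403. 384. 100.] 8.3
R near [379. 379.  62.] 26.4
R right [414. 354.  55.] 105.8
teal [484.7715672  383.81764598  99.70985903] 4.391800112758116
fork corners [array([450., 246., 130.]), array([449., 307., 130.]), array([541., 307., 130.]), array([543., 244., 130.])]
```

>>> drive_tool(
  targets=[-0.405, -0.2375, 0, 0, 0, -0.2558, 1, -0.405, -0.2375, 0, 0, 0, -0.2558, 1, -0.405, -0.2375, 0, 0, 0, -0.2558, 1, -0.405, -0.2375, 0, 0, 0, -0.2558, 1, -0.405, -0.2375, 0, 0, 0, -0.2558, 1, -0.405, -0.2375, 0, 0, 0, -0.2558, 1, -0.405, -0.2375, 0, 0, 0, -0.2558, 1, -0.405, -0.2375, 0, 0, 0, -0.2558, 1, -0.405, -0.2375, 0, 0, 0, -0.2558, 1, -0.405, -0.2375, 0, 0, 0, -0.2558, 1, -0.405, -0.2375, 0, 0, 0, -0.2558, 1, -0.405, -0.2375, 0, 0, 0, -0.2558, 1],
)

```text
clock: 1.15
eef_pos: [492.9, 268.8, 303.9]
tcp_rot: [-3.14, 0.001, 3.139]
contact_force: [-0.3, 0.8, -0.1]
opening: 1.001
```

>>> drive_tool(
  targets=[0, 0, 0, 0, 0, 0, 1, 0, 0, 0, 0, 0, 0, 1, 0, 0, 0, 0, 0, 0, 1],
)

```text
clock: 1.4
eef_pos: [489.0, 273.1, 303.6]
tcp_rot: [3.142, -0.001, -3.141]
contact_force: [0.1, 0.7, 0.8]
opening: 0.999
```

```bash
python3 shot.py b wrist; python3 -c "
from h import *
s=sense();print(s['eef_pos'],s['tcp_rot'],s['qpos'],s['contact_force'],s['clock'])"
```

```text
wrist [[-0.0, 0.95, 0.32, 405.99], [1.0, 0.0, 0.0, 273.09], [-0.0, 0.32, -0.95, 372.71]] 58.91857486046142 -0.0009598135552770844
[488.86370983 273.3665403  303.71068038] [ 3.14149666e+00 -7.38129236e-04 -3.14053816e+00] [ 5.06978614e-01  2.53060387e-01  1.77374352e+00  4.91797648e-04
  1.11538794e+00 -1.06508861e+00] [-0.64895458  0.24864645  0.00657271] 1.45
```

View pics/b_wrist.png

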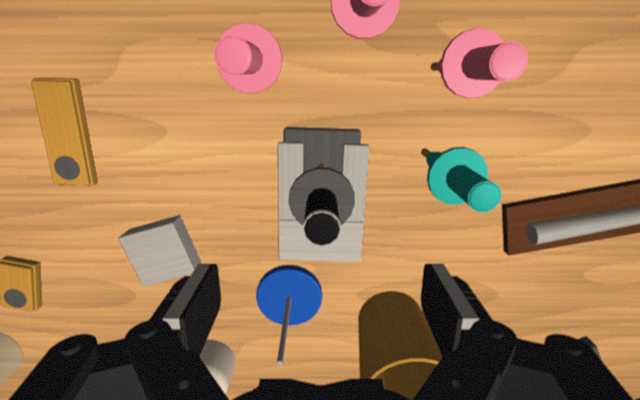

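The wrist view shows the collar centred near (321,198) and the grip top near (322,228). The fork opens towards the top of the picture, which is world -x. The long bar's spot is at (67,168) and the short bar's at (15,298). I'll measure these now.

```bash
python3 - <<'E'
from h import *
import pickle
f=pickle.load(open('pics/b_wrist.pkl','rb')); im=f['color']; g=im.max(2)
m=((g<38)).astype(np.uint8); m[:150]=0;m[255:]=0;m[:,:270]=0;m[:,375:]=0
ys,xs=np.nonzero(m); print('grip mask',xs.min(),xs.max(),ys.min(),ys.max())
for n,u,v,z in [('griptop',322,228,185),('collartop',321.5,199,136),('long',67,168,16),('short',15,298,16)]: print(n,onz(f,u,v,z).round(1))
mm=((g>45)&(g<110)&(im.max(2).astype(int)-im.min(2)<25)).astype(np.uint8)
for (x0,y0,x1,y1),z,n in [((45,145,90,188),16,'long'),((0,280,40,312),16,'short'),((283,160,362,232),136,'collar')]:
    q=np.zeros_like(mm);q[y0:y1,x0:x1]=mm[y0:y1,x0:x1]
    c=max(cv2.findContours(q,0,2)[0],key=cv2.contourArea); e=cv2.fitEllipse(cv2.convexHull(c)); print(n,np.round(e[0]+e[1],1),onz(f,*e[0],z).round(1))
for c in [(279,143),(368,146),(361,261),(278,259),(303,144),(344,146)]: print('fork',onz(f,*c,130).round(1))
E
```

```text
grip mask 305 337 188 243
griptop [490.4 274.1 185. ]
collartop [490.  273.9 136. ]
long [498.6  10.   16. ]
short [657. -88.  16.]
long [ 66.6 167.5  20.   25.4] [498.1   9.7  16. ]
short [ 14.8 298.   15.   21.6] [657.  -88.2  16. ]
collar [321.5 194.1  64.7  84.1] [486.4 273.9 136. ]
fork [451.2 244.5 130. ]
fork [453.2 306.1 130. ]
fork [543.  304.6 130. ]
fork [541.3 240.4 130. ]
fork [451.9 261.1 130. ]
fork [453.2 289.4 130. ]
```

>>> drive_tool(
  targets=[-0.001, 0.001, 0.03, 0, 0, 0, 1, -0.001, 0.001, 0.06, 0, 0, 0, 1, -0.001, 0.001, 0.086, 0, 0, 0, 1, -0.001, 0.001, 0.086, 0, 0, 0, 1, -0.001, 0.001, 0.086, 0, 0, 0, 0.6, -0.001, 0.001, 0.086, 0, 0, 0, 0.45],
  force=50,
)

```text
clock: 1.95
eef_pos: [491.0, 274.5, 219.2]
tcp_rot: [3.141, 0.001, -3.14]
contact_force: [0.6, 0.4, -0.4]
opening: 0.743
```

>>> drive_tool(
  targets=[0, 0, 0, 0, 0, 0, 0, 0, 0, 0, 0, 0, 0, 0, 0, 0, 0, 0, 0, 0, 0, 0, 0, 0, 0, 0, 0, 0, 0, 0, 0, 0, 0, 0, 0, 0, 0, 0, 0, 0, 0, 0],
  force=50,
)

```text
clock: 2.45
eef_pos: [491.3, 273.7, 219.2]
tcp_rot: [3.141, 0.001, 3.141]
contact_force: [-1.8, -0.4, 6.6]
opening: 0.245
```

```bash
python3 shot.py c side; python3 -c "
from h import *
s=sense();print(s['eef_pos'],s['tcp_rot'],s['opening'],s['contact_force'],s['wrist_torque'],s['clock'])"
```

```text
side [[0.78, -0.34, 0.53, -7.98], [-0.63, -0.44, 0.64, -633.02], [0.02, -0.83, -0.55, 666.1]] 55.61833995557303 -0.0048751947804500624
[491.34924011 273.69381279 219.22428286] [3.14057722e+00 1.50680691e-03 3.14142924e+00] 0.2420403989800865 [-1.90687824 -0.06828175  6.32188745] [-0.03469307  0.24868073  0.0484364 ] 2.5
```

>>> drive_tool(
  targets=[0, 0, -0.02, 0, 0, 0, 0, 0, 0, -0.05, 0, 0, 0, 0, 0, 0, -0.085, 0, 0, 0, 0, 0, 0, -0.11, 0, 0, 0, 0, 0, 0, -0.11, 0, 0, 0, 0],
)

```text
clock: 2.92
eef_pos: [492.9, 274.4, 333.9]
tcp_rot: [3.137, 0.008, 3.141]
contact_force: [0.4, 0.3, -0.5]
opening: 0.243
```

>>> drive_tool(
  targets=[0.001, -0.02, 0, 0, 0, 0, 0, 0.003, -0.055, 0, 0, 0, 0, 0, 0.005, -0.095, 0, 0, 0, 0, 0, 0.007, -0.135, 0, 0, 0, 0, 0, 0.009, -0.175, 0, 0, 0, 0, 0, 0.01, -0.215, 0, 0, 0, 0, 0, 0.012, -0.255, 0, 0, 0, 0, 0, 0.014, -0.295, 0, 0, 0, 0, 0, 0.016, -0.335, 0, 0, 0, 0, 0, 0.018, -0.375, 0, 0, 0, 0, 0, 0.02, -0.415, 0, 0, 0, 0, 0, 0.02, -0.45, 0, 0, 0, 0, 0],
)

```text
clock: 3.92
eef_pos: [469.8, -178.9, 327.7]
tcp_rot: [-3.141, -0.0, 3.141]
contact_force: [1.1, 0.8, -0.5]
opening: 0.243
```

>>> drive_tool(
  targets=[0.001, -0.035, 0, 0, 0, 0, 0, 0.003, -0.065, 0, 0, 0, 0, 0, 0.005, -0.095, 0, 0, 0, 0, 0, 0.005, -0.115, 0, 0, 0, 0, 0, 0.005, -0.124, 0, 0, 0, 0, 0, 0.005, -0.124, 0, 0, 0, 0, 0, 0.005, -0.124, 0, 0, 0, 0, 0, 0.005, -0.124, 0, 0, 0, 0, 0, 0.005, -0.124, 0, 0, 0, 0, 0],
)

```text
clock: 4.67
eef_pos: [465.9, -299.3, 327.9]
tcp_rot: [3.141, -0.0, -3.14]
contact_force: [-0.9, 0.5, -0.7]
opening: 0.24
```

```bash
python3 shot.py d wrist side; python3 -c "
from h import *
s=sense();print(s['eef_pos'],s['tcp_rot'],s['opening'],s['contact_force'],s['wrist_torque'],s['clock'])
a=cv2.imread('pics/d_wrist.png');b=cv2.imread('pics/d_side.png')[150:350,260:500]
cv2.imwrite('pics/t2.png',np.vstack([a[:,:],cv2.resize(b,(0,0),fx=.1,fy=.1)]) if 0 else a)
cv2.imwrite('pics/t3.png',cv2.resize(b,None,fx=3,fy=3,interpolation=2))"
```

```text
wrist [[-0.0, 0.95, 0.32, 382.84], [1.0, 0.0, 0.0, -299.43], [0.0, 0.32, -0.95, 396.85]] 58.91857486046142 -0.0009598135552770844
side [[0.78, -0.34, 0.53, -7.98], [-0.63, -0.44, 0.64, -633.02], [0.02, -0.83, -0.55, 666.1]] 55.61833995557303 -0.0048751947804500624
[ 466.05477574 -299.55296045  327.97210189] [ 3.14146101e+00  8.35424452e-05 -3.14036351e+00] 0.24811471234208746 [-0.78181442 -0.13613056 -1.59075918] [0.02851948 0.00281012 0.04091123] 4.7667
```

View pics/d_wrist.png

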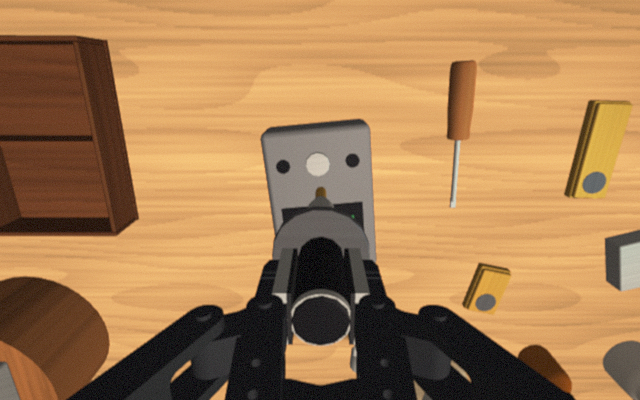

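View pics/t3.png

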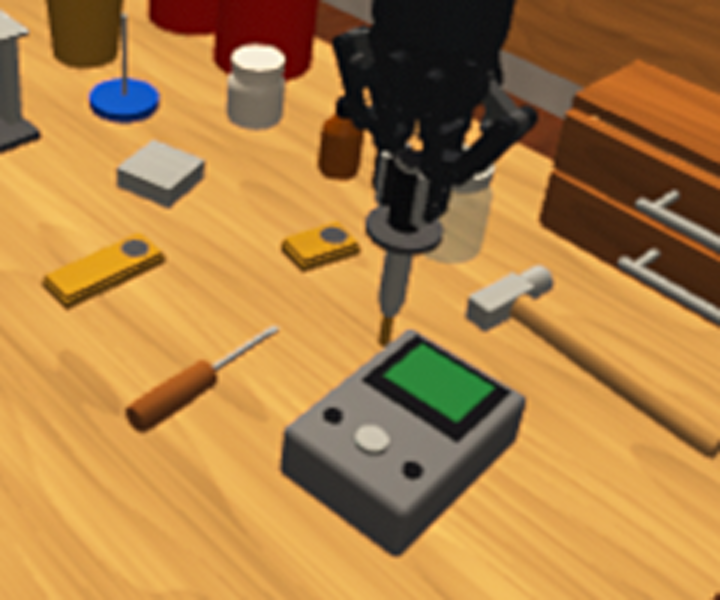

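The wrist view shows the pad at (317,164), the tip at (320,188), the short bar's spot at (486,302) and the long bar's spot at (594,182). In the side view the probe is held close to upright.

```bash
python3 - <<'E'
from h import *
import pickle
f=pickle.load(open('pics/d_wrist.pkl','rb'));b=pickle.load(open('pics/d_side.pkl','rb'))
for n,u,v,z in [('tip',320.5,187.5,143.7),('pad',317.5,164.5,56),('short',486,302,16),('long',594,182,16),('grip',321,319,294)]: print(n,onz(f,u,v,z).round(1))
print(tri(ray(f,320.5,187.5),ray(b,388.3,265)),onz(b,388.3,265,143.7))
print('pad side',onz(b,(372/3+260),(438/3+150),56), 'proj exp tip',proj(f,[466,-299.5,143.7]),proj(b,[466,-299.5,143.7]))
hsv=cv2.cvtColor(f['color'],cv2.COLOR_BGR2HSV);q=((hsv[...,2]>190)&(hsv[...,1]<60)).astype(np.uint8);o=np.zeros_like(q);o[145:182,300:337]=q[145:182,300:337]
print(cv2.fitEllipse(max(cv2.findContours(o,0,2)[0],key=cv2.contourArea)))
print(f['color'][180:200,312:330].max(2))
E
```

```text
tip [ 463.8 -299.2  143.7]
pad [ 467.9 -302.1   56. ]
short [656.8 -88.9  16. ]
long [497.7   8.4  16. ]
grip [ 463.8 -299.1  294. ]
(array([ 465.94858933, -300.52420521,  141.93934656]), np.float64(4.134868254756047)) [ 466.24955673 -302.71316846  143.7       ]
pad side [ 467.03309627 -305.01224261   56.        ] proj exp tip [[320.03619456 190.33218433]] [[386.99572038 264.1680605 ]]
((317.36114501953125, 164.3536834716797), (20.785987854003906, 21.838336944580078), 94.87792205810547)
[[145 148 151 147 145 144 150 149 146 145 151 149 145 151 149 149 146 149]
 [148 149 145 147 144 148 148 149 143 150 148 146 149 146 148 146 149 151]
 [147 148 145 144 145 145 150 149 146 149 146 151 148 147 149 149 147 149]
 [145 145 145 148 152 146 146 151 149 149 147 151 148 148 146 150 147 150]
 [146 144 149 147 146 148 149 148 152 148 150 150 147 147 149 149 151 150]
 [152 145 146 145 147 147 146 148 147 148 147 145 149 151 149 148 151 148]
 [149 147 147 150 150 145 137 134 130 126 134 140 144 146 150 148 150 148]
 [145 150 145 150 145 130 113 108 101  97  96 122 138 147 144 152 149 152]
 [148 14
[... 192 characters left out ...]
112 134 149 151 148 151]
 [146 149 145 127  92  76  84  89  89  92  91  98 112 132 147 149 151 149]
 [151 150 142 114  88  86  86  86  83  86  90 101 111 132 147 150 148 146]
 [147 150 143 111  86  79  90  85  91  86  96 101 111 132 149 151 150 149]
 [148 144 140 111  87  79  85  87  92  87  88  95 112 132 149 149 146 150]
 [146 153 145 111  83  81  80  82  81  79  90 101 110 130 146 150 147 145]
 [148 146 144 112  80  76  78  80  79  76  81  84 104 121 146 149 145 148]
 [152 151 139 106  79  70  79  73  79  77  70  78  85 102 132 149 150 152]
 [148 139 127  94  71  78  77  75  70  72  80  74  76  90 101 134 148 153]
 [144 132 101  84  72  76  80  75  76  73  77  78  77  75  87 109 128 143]]
```

>>> drive_tool(
  targets=[-0.001, -0.002, 0.02, 0, 0, 0, 0, -0.001, -0.002, 0.04, 0, 0, 0, 0, -0.001, -0.002, 0.06, 0, 0, 0, 0, -0.001, -0.002, 0.072, 0, 0, 0, 0, -0.001, -0.002, 0.08, 0, 0, 0, 0, -0.001, -0.002, 0.085, 0, 0, 0, 0, -0.001, -0.002, 0.087, 0, 0, 0, 0, -0.001, -0.002, 0.089, 0, 0, 0, 0, -0.001, -0.002, 0.0905, 0, 0, 0, 0, -0.001, -0.002, 0.0905, 0, 0, 0, 0, -0.001, -0.002, 0.0905, 0, 0, 0, 0],
)

```text
clock: 5.68
eef_pos: [467.1, -302.7, 238.0]
tcp_rot: [-3.141, 0.001, 3.142]
contact_force: [-1.0, 1.5, 0.1]
opening: 0.244
```

```bash
cat > st.py <<'E'
from h import *
s=sense();print(s['eef_pos'],s['tcp_rot'],s['opening'],s['contact_force'],s['wrist_torque'],s['clock'])
E
python3 st.py;python3 shot.py e wrist side
```

```text
[ 467.13291565 -302.68791124  238.02355123] [-3.14119844e+00  8.38986443e-04  3.14150611e+00] 0.24367823411149023 [-0.97644318  1.50362187  0.10695225] [ 0.32721629  0.08374395 -0.00770809] 5.6833
wrist [[-0.0, 0.95, 0.32, 383.97], [1.0, 0.0, -0.0, -302.63], [-0.0, 0.32, -0.95, 306.95]] 58.91857486046142 -0.0009598135552770844
side [[0.78, -0.34, 0.53, -7.98], [-0.63, -0.44, 0.64, -633.02], [0.02, -0.83, -0.55, 666.1]] 55.61833995557303 -0.0048751947804500624
```

>>> drive_tool(
  targets=[0, 0, 0.001, 0, 0, 0, 0, 0, 0, 0.002, 0, 0, 0, 0, 0, 0, 0.002, 0, 0, 0, 0, 0, 0, 0.002, 0, 0, 0, 0, 0, 0, 0.002, 0, 0, 0, 0, 0, 0, 0.002, 0, 0, 0, 0],
)

```text
clock: 6.28
eef_pos: [467.0, -302.7, 235.5]
tcp_rot: [-3.141, 0.0, -3.142]
contact_force: [0.5, 0.1, 2.3]
opening: 0.244
```

```bash
python3 st.py;python3 shot.py g wrist side; python3 st.py; python3 -c "
import cv2,numpy as np
a=cv2.imread('pics/g_wrist.png')[120:280,230:410];b=cv2.imread('pics/g_side.png')[215:375,300:480]
cv2.imwrite('pics/t4.png',cv2.resize(np.hstack([a,b]),None,fx=2.2,fy=2.2,interpolation=2))"
```

```text
[ 466.97867683 -302.66170361  235.48113494] [-3.14137367e+00  2.69742727e-04 -3.14158588e+00] 0.2438755714609343 [0.50316185 0.08112307 2.31125175] [ 0.18076903 -0.0430329  -0.01617467] 6.2833
wrist [[-0.0, 0.95, 0.32, 383.86], [1.0, 0.0, -0.0, -302.62], [-0.0, 0.32, -0.95, 304.45]] 58.91857486046142 -0.0009598135552770844
side [[0.78, -0.34, 0.53, -7.98], [-0.63, -0.44, 0.64, -633.02], [0.02, -0.83, -0.55, 666.1]] 55.61833995557303 -0.0048751947804500624
[ 466.96703771 -302.65032586  235.4670306 ] [-3.14137461e+00  2.35396961e-04 -3.14153456e+00] 0.2438671080446722 [-0.10909832  0.47815593  1.37699323] [ 0.13196646 -0.11006108 -0.03366259] 6.3833
```

View pics/t4.png

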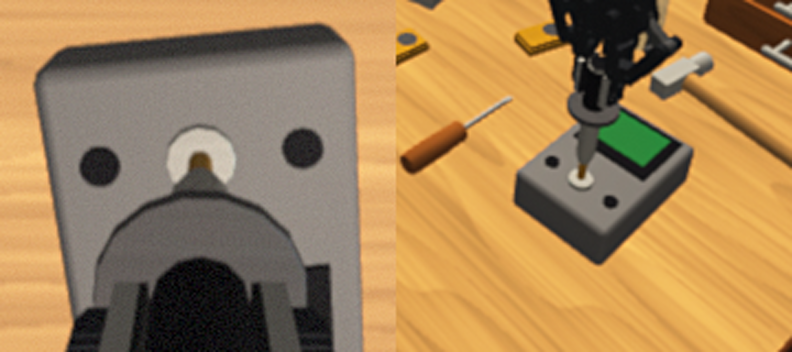

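The tip sits centred on the pad in both views, with about 3 N of force. I'll hold it briefly, lift, and go to the short bar.

>>> drive_tool(
  targets=[0, 0, 0, 0, 0, 0, 0, 0, 0, 0, 0, 0, 0, 0, 0, 0, 0, 0, 0, 0, 0, 0, 0, 0, 0, 0, 0, 0, 0, 0, -0.01, 0, 0, 0, 0, 0, 0, -0.03, 0, 0, 0, 0, 0, 0, -0.06, 0, 0, 0, 0, 0, 0, -0.08, 0, 0, 0, 0, 0, 0, -0.08, 0, 0, 0, 0],
)

```text
clock: 7.13
eef_pos: [468.2, -303.5, 320.1]
tcp_rot: [-3.138, 0.005, -3.142]
contact_force: [1.2, 0.1, -1.4]
opening: 0.242
```

>>> drive_tool(
  targets=[-0.013, 0.014, 0, 0, 0, 0, 0, -0.035, 0.04, 0, 0, 0, 0, 0, -0.06, 0.068, 0, 0, 0, 0, 0, -0.085, 0.096, 0, 0, 0, 0, 0, -0.11, 0.124, 0, 0, 0, 0, 0, -0.135, 0.152, 0, 0, 0, 0, 0, -0.16, 0.18, 0, 0, 0, 0, 0, -0.18, 0.203, 0, 0, 0, 0, 0, -0.19, 0.214, 0, 0, 0, 0, 0, -0.19, 0.214, 0, 0, 0, 0, 0, -0.19, 0.214, 0, 0, 0, 0, 0, -0.19, 0.214, 0, 0, 0, 0, 0],
)

```text
clock: 8.13
eef_pos: [655.9, -89.4, 314.9]
tcp_rot: [-3.141, -0.002, 3.141]
contact_force: [-0.0, -0.5, -0.9]
opening: 0.246
```

```bash
python3 shot.py i wrist side; python3 st.py; python3 - <<'E'
from h import *
import pickle
f=pickle.load(open('pics/i_wrist.pkl','rb')); im=f['color'].astype(int)
c=proj(f,[657,-88.5,16])[0]; print(c)
m=((im.max(2)>45)&(im.max(2)<120)&(im.max(2)-im.min(2)<25)).astype(np.uint8); x,y=c.astype(int)
o=np.zeros_like(m); o[y-22:y+22,x-22:x+22]=m[y-22:y+22,x-22:x+22]
k=max(cv2.findContours(o,0,2)[0],key=cv2.contourArea); e=cv2.fitEllipse(cv2.convexHull(k)); print(e,onz(f,*e[0],16))
E
```

```text
wrist [[0.0, 0.95, 0.32, 572.89], [1.0, 0.0, -0.0, -89.34], [-0.0, 0.32, -0.95, 383.98]] 58.91857486046142 -0.0009598135552770844
side [[0.78, -0.34, 0.53, -7.98], [-0.63, -0.44, 0.64, -633.02], [0.02, -0.83, -0.55, 666.1]] 55.61833995557303 -0.0048751947804500624
[655.92513409 -89.80469108 315.31244927] [-3.14135278e+00 -7.70378625e-04  3.14030974e+00] 0.24876492134222128 [-0.42318907 -0.22750759 -1.02408344] [ 0.06437819  0.02042338 -0.03715828] 8.2333
[321.36731666 157.91580457]
((320.5, 158.4331817626953), (21.195566177368164, 22.193002700805664), 90.0) [657.56020537 -89.41985435  16.        ]
```

View pics/i_wrist.png

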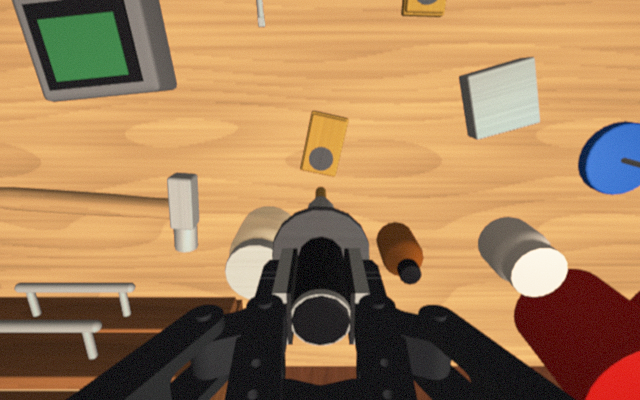

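The short bar's spot is at (320,158) with the tip in line above it. The jar and bottle stay below collar height, so I can descend.

>>> drive_tool(
  targets=[-0.001, 0, 0.02, 0, 0, 0, 0, -0.001, 0, 0.045, 0, 0, 0, 0, -0.001, 0, 0.07, 0, 0, 0, 0, -0.001, 0, 0.09, 0, 0, 0, 0, -0.001, 0, 0.102, 0, 0, 0, 0, -0.001, 0, 0.109, 0, 0, 0, 0, -0.001, 0, 0.113, 0, 0, 0, 0, -0.001, 0, 0.115, 0, 0, 0, 0, -0.001, 0, 0.117, 0, 0, 0, 0, -0.001, 0, 0.1185, 0, 0, 0, 0, -0.001, 0, 0.1195, 0, 0, 0, 0, -0.001, 0, 0.1195, 0, 0, 0, 0],
)

```text
clock: 9.23
eef_pos: [658.3, -88.7, 196.6]
tcp_rot: [-3.141, 0.001, -3.141]
contact_force: [0.2, -2.2, 1.0]
opening: 0.245
```

>>> drive_tool(
  targets=[0, 0, 0, 0, 0, 0, 0, 0, 0, 0, 0, 0, 0, 0, 0, 0, 0, 0, 0, 0, 0, 0, 0, 0, 0, 0, 0, 0],
)

```text
clock: 9.57
eef_pos: [658.1, -88.6, 196.2]
tcp_rot: [-3.141, 0.001, -3.142]
contact_force: [0.6, -1.7, 2.0]
opening: 0.241
```

```bash
python3 st.py;python3 shot.py j wrist side; python3 st.py; python3 -c "
import cv2,numpy as np
a=cv2.imread('pics/j_wrist.png')[120:280,230:410];b=cv2.imread('pics/j_side.png')[130:290,290:470]
cv2.imwrite('pics/t5.png',cv2.resize(np.hstack([a,b]),None,fx=2.2,fy=2.2,interpolation=2))"
```

```text
[658.12475839 -88.6478143  196.19138057] [-3.14136356e+00  7.37330898e-04 -3.14151259e+00] 0.24094644509396906 [ 0.62720893 -1.74658683  1.95492536] [-0.40298887 -0.08769975  0.0038929 ] 9.5667
wrist [[-0.0, 0.95, 0.32, 574.97], [1.0, 0.0, -0.0, -88.62], [-0.0, 0.32, -0.95, 265.11]] 58.91857486046142 -0.0009598135552770844
side [[0.78, -0.34, 0.53, -7.98], [-0.63, -0.44, 0.64, -633.02], [0.02, -0.83, -0.55, 666.1]] 55.61833995557303 -0.0048751947804500624
[658.07828915 -88.65297125 196.05124686] [-3.14141018e+00  5.53057059e-04 -3.14155392e+00] 0.24447181546468627 [ 0.22008629 -1.64001053  1.41505354] [-0.42772152 -0.19338043  0.00248272] 9.6667
```

View pics/t5.png

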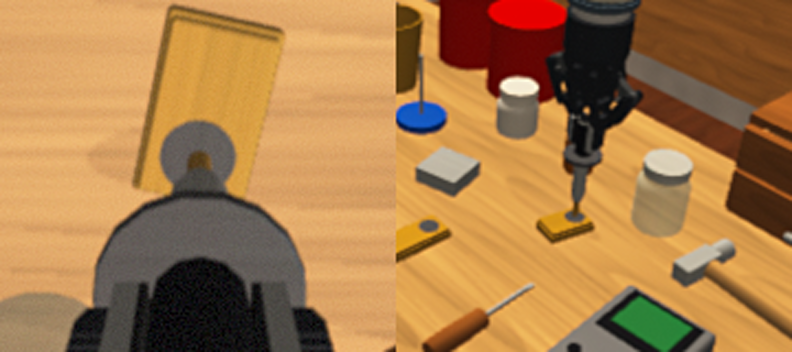

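The tip is on the short bar's spot with about 3 N of force. I'll hold, lift, and go to the long bar.

>>> drive_tool(
  targets=[0, 0, 0, 0, 0, 0, 0, 0, 0, 0, 0, 0, 0, 0, 0, 0, 0, 0, 0, 0, 0, 0, 0, 0, 0, 0, 0, 0, 0, 0, 0, 0, 0, 0, 0, 0, 0, -0.01, 0, 0, 0, 0, 0, 0, -0.03, 0, 0, 0, 0, 0, 0, -0.06, 0, 0, 0, 0, 0, 0, -0.09, 0, 0, 0, 0, 0, 0, -0.1, 0, 0, 0, 0],
)

```text
clock: 10.5
eef_pos: [659.0, -88.4, 300.6]
tcp_rot: [-3.142, 0.005, -3.142]
contact_force: [0.5, -0.0, -1.0]
opening: 0.245
```

>>> drive_tool(
  targets=[0.015, 0.009, 0, 0, 0, 0, 0, 0.04, 0.024, 0, 0, 0, 0, 0, 0.07, 0.043, 0, 0, 0, 0, 0, 0.1, 0.061, 0, 0, 0, 0, 0, 0.13, 0.08, 0, 0, 0, 0, 0, 0.15, 0.092, 0, 0, 0, 0, 0, 0.16, 0.098, 0, 0, 0, 0, 0, 0.16, 0.098, 0, 0, 0, 0, 0, 0.16, 0.098, 0, 0, 0, 0, 0, 0.16, 0.098, 0, 0, 0, 0, 0],
)

```text
clock: 11.33
eef_pos: [498.9, 9.1, 296.1]
tcp_rot: [-3.141, 0.001, 3.142]
contact_force: [0.2, -0.1, -1.4]
opening: 0.245
```

```bash
python3 shot.py k wrist side; python3 st.py; python3 - <<'E'
from h import *
import pickle
f=pickle.load(open('pics/k_wrist.pkl','rb')); im=f['color'].astype(int)
c=proj(f,[498,9.3,16])[0]; print(c)
m=((im.max(2)>45)&(im.max(2)<120)&(im.max(2)-im.min(2)<25)).astype(np.uint8); x,y=c.astype(int)
o=np.zeros_like(m); o[y-22:y+22,x-22:x+22]=m[y-22:y+22,x-22:x+22]
k=max(cv2.findContours(o,0,2)[0],key=cv2.contourArea); e=cv2.fitEllipse(cv2.convexHull(k)); print(e,onz(f,*e[0],16))
E
```

```text
wrist [[-0.0, 0.95, 0.32, 415.75], [1.0, 0.0, -0.0, 9.17], [-0.0, 0.32, -0.95, 364.97]] 58.91857486046142 -0.0009598135552770844
side [[0.78, -0.34, 0.53, -7.98], [-0.63, -0.44, 0.64, -633.02], [0.02, -0.83, -0.55, 666.1]] 55.61833995557303 -0.0048751947804500624
[498.88877123   8.96678266 295.82533503] [-3.14151158e+00  3.31929491e-04  3.14101880e+00] 0.24072279643946923 [ 0.5186219  -0.10371875 -2.17178182] [ 0.02069189 -0.04184309 -0.00385775] 11.4333
[320.58580254 159.37671043]
((320.317626953125, 159.49099731445312), (22.882680892944336, 23.404762268066406), 99.77516174316406) [498.11782806   9.02975469  16.        ]
```

>>> drive_tool(
  targets=[0.001, 0, 0.02, 0, 0, 0, 0, 0.001, 0, 0.04, 0, 0, 0, 0, 0.001, 0, 0.06, 0, 0, 0, 0, 0.001, 0, 0.078, 0, 0, 0, 0, 0.001, 0, 0.088, 0, 0, 0, 0, 0.001, 0, 0.093, 0, 0, 0, 0, 0.001, 0, 0.095, 0, 0, 0, 0, 0.001, 0, 0.097, 0, 0, 0, 0, 0.001, 0, 0.099, 0, 0, 0, 0, 0.001, 0, 0.1, 0, 0, 0, 0, 0.001, 0, 0.1, 0, 0, 0, 0, 0.001, 0, 0.1, 0, 0, 0, 0],
)

```text
clock: 12.43
eef_pos: [497.2, 9.4, 196.4]
tcp_rot: [-3.141, 0.001, -3.142]
contact_force: [-0.7, -1.6, 1.0]
opening: 0.243
```

>>> drive_tool(
  targets=[0, 0, 0, 0, 0, 0, 0, 0, 0, 0, 0, 0, 0, 0, 0, 0, 0, 0, 0, 0, 0, 0, 0, 0, 0, 0, 0, 0],
)

```text
clock: 12.77
eef_pos: [497.0, 9.4, 196.1]
tcp_rot: [-3.141, 0.001, -3.142]
contact_force: [-0.6, -1.8, 2.8]
opening: 0.245
```

```bash
python3 st.py;python3 shot.py l wrist side; python3 st.py; python3 -c "
import cv2,numpy as np
a=cv2.imread('pics/l_wrist.png')[120:280,230:410];b=cv2.imread('pics/l_side.png')[130:290,220:400]
cv2.imwrite('pics/t6.png',cv2.resize(np.hstack([a,b]),None,fx=2.2,fy=2.2,interpolation=2))"
```

```text
[497.03696329   9.39118742 196.0571256 ] [-3.14149722e+00  5.21202974e-04 -3.14151739e+00] 0.2450105889141933 [-0.64574412 -1.78208959  2.81318188] [-0.34580194  0.11063704 -0.03452188] 12.7667
wrist [[-0.0, 0.95, 0.32, 413.9], [1.0, 0.0, -0.0, 9.43], [-0.0, 0.32, -0.95, 265.0]] 58.91857486046142 -0.0009598135552770844
side [[0.78, -0.34, 0.53, -7.98], [-0.63, -0.44, 0.64, -633.02], [0.02, -0.83, -0.55, 666.1]] 55.61833995557303 -0.0048751947804500624
[497.02092805   9.40103276 195.99182182] [-3.14154562e+00  3.89841206e-04 -3.14154429e+00] 0.23593462635479118 [-0.33831698 -0.92203644  1.2730885 ] [-0.37107647  0.06674831  0.04631261] 12.8667
```

View pics/t6.png

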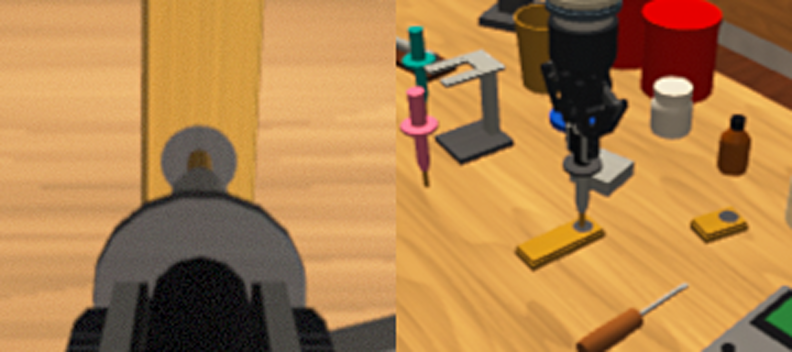

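The tip is on the long bar's spot. I'll hold, lift, and return to the rest.

>>> drive_tool(
  targets=[0, 0, 0, 0, 0, 0, 0, 0, 0, 0, 0, 0, 0, 0, 0, 0, 0, 0, 0, 0, 0, 0, 0, 0, 0, 0, 0, 0, 0, 0, 0, 0, 0, 0, 0, 0, 0, -0.01, 0, 0, 0, 0, 0, 0, -0.03, 0, 0, 0, 0, 0, 0, -0.06, 0, 0, 0, 0, 0, 0, -0.095, 0, 0, 0, 0, 0, 0, -0.13, 0, 0, 0, 0, 0, 0, -0.15, 0, 0, 0, 0, 0, 0, -0.15, 0, 0, 0, 0],
)

```text
clock: 13.87
eef_pos: [498.6, 9.6, 351.2]
tcp_rot: [3.141, 0.008, 3.142]
contact_force: [0.7, 0.9, -1.7]
opening: 0.241
```

>>> drive_tool(
  targets=[0.006, 0.02, 0, 0, 0, 0, 0, 0.006, 0.05, 0, 0, 0, 0, 0, 0.006, 0.085, 0, 0, 0, 0, 0, 0.006, 0.12, 0, 0, 0, 0, 0, 0.006, 0.155, 0, 0, 0, 0, 0, 0.006, 0.19, 0, 0, 0, 0, 0, 0.006, 0.22, 0, 0, 0, 0, 0, 0.006, 0.245, 0, 0, 0, 0, 0, 0.006, 0.264, 0, 0, 0, 0, 0, 0.006, 0.264, 0, 0, 0, 0, 0, 0.006, 0.264, 0, 0, 0, 0, 0, 0.006, 0.264, 0, 0, 0, 0, 0],
)

```text
clock: 14.87
eef_pos: [490.3, 272.9, 345.2]
tcp_rot: [-3.141, -0.001, -3.141]
contact_force: [0.9, 0.4, -0.3]
opening: 0.241
```

>>> drive_tool(
  targets=[0, 0, 0, 0, 0, 0, 0, 0, 0, 0, 0, 0, 0, 0],
)

```text
clock: 15.03
eef_pos: [490.9, 272.5, 345.8]
tcp_rot: [-3.141, -0.0, 3.141]
contact_force: [-0.5, -0.5, -0.3]
opening: 0.243
```

```bash
python3 shot.py m wrist scene; python3 st.py
```

```text
wrist [[0.0, 0.95, 0.32, 407.76], [1.0, -0.0, -0.0, 272.63], [-0.0, 0.32, -0.95, 414.8]] 58.91857486046142 -0.0009598135552770844
scene [[-0.41, 0.7, -0.59, 1333.77], [0.91, 0.32, -0.26, 369.48], [0.01, -0.64, -0.77, 1141.12]] 44.346579119257115 -0.036818197618701795
[490.95232759 272.68727109 345.93758223] [-3.14156819e+00  2.64382618e-06  3.14053103e+00] 0.2437018831285266 [-0.06413995  0.9270358  -0.95559847] [ 0.01534177 -0.00163889  0.08414636] 15.1333
```

View pics/m_wrist.png

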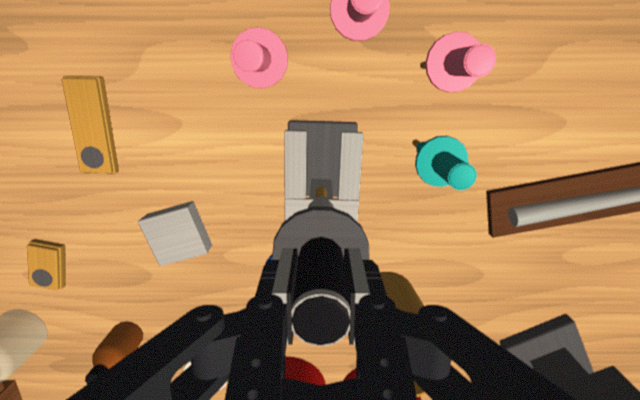

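The slot is in view at (323,190), with the tip at (320,190) just above it and about 1.3 mm short in y. I'll correct that and lower it part way.

>>> drive_tool(
  targets=[0, 0.0013, 0.01, 0, 0, 0, 0, 0, 0.0013, 0.03, 0, 0, 0, 0, 0, 0.0013, 0.05, 0, 0, 0, 0, 0, 0.0013, 0.07, 0, 0, 0, 0, 0, 0.0013, 0.09, 0, 0, 0, 0, 0, 0.0013, 0.105, 0, 0, 0, 0, 0, 0.0013, 0.115, 0, 0, 0, 0, 0, 0.0013, 0.12, 0, 0, 0, 0, 0, 0.0013, 0.123, 0, 0, 0, 0, 0, 0.0013, 0.125, 0, 0, 0, 0, 0, 0.0013, 0.1265, 0, 0, 0, 0, 0, 0.0013, 0.1265, 0, 0, 0, 0],
)

```text
clock: 16.13
eef_pos: [491.2, 274.9, 219.8]
tcp_rot: [3.141, 0.001, 3.142]
contact_force: [0.3, 0.2, -0.8]
opening: 0.241
```

>>> drive_tool(
  targets=[0, 0, 0, 0, 0, 0, 0, 0, 0, 0, 0, 0, 0, 0],
)

```text
clock: 16.3
eef_pos: [491.1, 274.9, 220.0]
tcp_rot: [3.141, 0.001, -3.142]
contact_force: [-0.5, 0.2, -1.9]
opening: 0.245
```

```bash
python3 shot.py n wrist side; python3 st.py; python3 -c "
import cv2,numpy as np
a=cv2.imread('pics/n_wrist.png')[100:260,230:410];b=cv2.imread('pics/n_side.png')[70:230,160:340]
cv2.imwrite('pics/t7.png',cv2.resize(np.hstack([a,b]),None,fx=2.2,fy=2.2,interpolation=2))"
```

```text
wrist [[-0.0, 0.95, 0.32, 407.94], [1.0, 0.0, 0.0, 274.86], [0.0, 0.32, -0.95, 288.86]] 58.91857486046142 -0.0009598135552770844
side [[0.78, -0.34, 0.53, -7.98], [-0.63, -0.44, 0.64, -633.02], [0.02, -0.83, -0.55, 666.1]] 55.61833995557303 -0.0048751947804500624
[491.000468   274.82623143 219.77294994] [3.14126562e+00 5.65754652e-04 3.14158660e+00] 0.2439478932224105 [-0.70123541  0.17708687 -2.59861329] [-0.01861598 -0.02650418 -0.01755784] 16.4
```

View pics/t7.png

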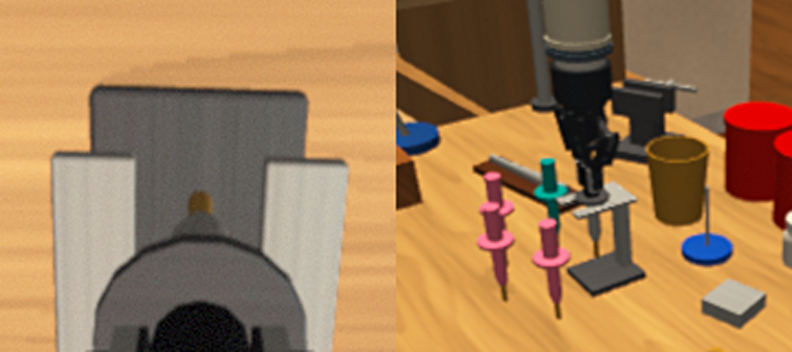

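The body is centred in the slot and the collar is about 0.5 mm above the tines. I'll lower it the last millimetre, release, then retreat straight up.

>>> drive_tool(
  targets=[0, 0, 0.001, 0, 0, 0, 0, 0, 0, 0.001, 0, 0, 0, 0, 0, 0, 0.001, 0, 0, 0, 0.3, 0, 0, 0.001, 0, 0, 0, 0.4, 0, 0, 0.001, 0, 0, 0, 0.6, 0, 0, 0.001, 0, 0, 0, 0.8, 0, 0, 0.001, 0, 0, 0, 1, 0, 0, 0.001, 0, 0, 0, 1, 0, 0, 0.001, 0, 0, 0, 1, 0, 0, 0.001, 0, 0, 0, 1],
)

```text
clock: 17.23
eef_pos: [490.9, 274.7, 218.3]
tcp_rot: [-3.142, -0.0, -3.142]
contact_force: [0.2, 0.0, -0.8]
opening: 0.996
```

>>> drive_tool(
  targets=[0, 0, -0.01, 0, 0, 0, 1, 0, 0, -0.03, 0, 0, 0, 1, 0, 0, -0.06, 0, 0, 0, 1, 0, 0, -0.09, 0, 0, 0, 1, 0, 0, -0.11, 0, 0, 0, 1, 0, 0, -0.11, 0, 0, 0, 1, 0, 0, -0.11, 0, 0, 0, 1],
)

```text
clock: 17.82
eef_pos: [491.3, 275.0, 330.2]
tcp_rot: [3.14, 0.003, 3.142]
contact_force: [-0.1, 0.3, -1.7]
opening: 1.0
```

```bash
python3 shot.py o wrist side scene; python3 st.py; python3 - <<'E'
from h import *
import pickle
f=pickle.load(open('pics/o_wrist.pkl','rb'));im=f['color']
print('expected grip top / collar px',proj(f,[490.3,274,185]),proj(f,[490.3,274,136]),proj(f,[498,9.3,16]),proj(f,[657,-89,16]))
b=cv2.imread('pics/o_side.png')[110:230,160:300]
cv2.imwrite('pics/t8.png',np.hstack([im[80:320,0:440],cv2.resize(b,(280,240),interpolation=2)]))
E
```

```text
wrist [[-0.0, 0.95, 0.32, 408.02], [1.0, -0.0, 0.0, 274.9], [0.0, 0.32, -0.95, 398.98]] 58.91857486046142 -0.0009598135552770844
side [[0.78, -0.34, 0.53, -7.98], [-0.63, -0.44, 0.64, -633.02], [0.02, -0.83, -0.55, 666.1]] 55.61833995557303 -0.0048751947804500624
scene [[-0.41, 0.7, -0.59, 1333.77], [0.91, 0.32, -0.26, 369.48], [0.01, -0.64, -0.77, 1141.12]] 44.346579119257115 -0.036818197618701795
[490.32159039 274.42603788 327.41643911] [-3.14068351e+00 -1.56166479e-03 -3.14156899e+00] 0.9980203163325858 [-0.05147531  0.09138647 -0.31864498] [ 0.0100386   0.03883681 -0.03942309] 17.9667
expected grip top / collar px [[318.50499828 206.87939318]] [[318.73034999 184.25678991]] [[ 79.50443658 158.54209501]] [[ 28.98050229 282.93250169]]
```

The picture limit is reached, so I'll check numerically before handing in.

```bash
python3 - <<'E'
from h import *
import pickle
f=pickle.load(open('pics/o_wrist.pkl','rb'));im=f['color'].astype(int); g=im.max(2); sat=g-im.min(2)
m=(g<38).astype(np.uint8); o=np.zeros_like(m); o[150:235,280:365]=m[150:235,280:365]
ys,xs=np.nonzero(o); print('grip dark',xs.min(),xs.max(),ys.min(),ys.max(),'expect x centre',proj(f,[490.3,274,185]))
for n,p in [('collar',[490.3,274,136]),('long',[498,9.3,16]),('short',[657,-89,16])]:
    x,y=proj(f,p)[0].astype(int); r=36 if n=='collar' else 20
    q=((g>(0 if n=='collar' else 45))&(g<110)&(sat<25)).astype(np.uint8); o=np.zeros_like(q); o[y-r:y+r,x-r:x+r]=q[y-r:y+r,x-r:x+r]
    k=max(cv2.findContours(o,0,2)[0],key=cv2.contourArea); e=cv2.fitEllipse(cv2.convexHull(k)); print(n,np.round(e[0]+e[1],1),onz(f,*e[0],p[2]).round(1))
# side view before/after around the probe (scene otherwise static there)
for c,box in (('side',(140,215,225,275)),('scene',(185,250,390,440))):
    A=pickle.load(open(f'pics/a_{c}.pkl','rb'))['color'].astype(int);B=pickle.load(open(f'pics/o_{c}.pkl','rb'))['color'].astype(int)
    y0,y1,x0,x1=box; d=np.abs(A-B).max(2)[y0:y1,x0:x1]; ys,xs=np.nonzero(d>40); print(c,'changed px',len(xs),d.size,(xs.min()+x0,xs.max()+x0,ys.min()+y0,ys.max()+y0) if len(xs) else '')
E
```

```text
grip dark 305 334 173 220 expect x centre [[318.50499828 206.87939318]]
collar [319.7 178.4  59.   73. ] [485.5 274.7 136. ]
long [ 79.7 158.4  18.7  24. ] [497.8   9.5  16. ]
short [ 29.5 282.7  14.4  20.5] [656.7 -88.3  16. ]
side changed px 14 3750 (np.int64(244), np.int64(252), np.int64(144), np.int64(178))
scene changed px 7 3250 (np.int64(403), np.int64(418), np.int64(196), np.int64(211))
```

```bash
python3 -c "
from rig import sign_off; print(sign_off())"
```

```text
the job is handed in; nothing more can be done
None
```

The probe touched the reference pad, then the short bar's spot, then the long bar's spot. It is back in its fork rest, released, and the job is handed in at about 18 s on the robot's clock. `sign_off()` gave no verdict.

- **Touches:** each lasted about a second at roughly 3 N (wrist force less the probe's weight, noisy by about 1 N). In the close-up pictures the tip sat on the target all three times.
- **Probe in its rest:** after the release, the side and scene pictures around it match the starting ones except for 14 and 7 changed pixels. It therefore hangs upright where it was, to within about 1–2 mm.
- **Bars:** both spots measured within 1 mm of where they were at the start.
- **Gripper:** it was open and about 110 mm above the rest, with wrist force near zero.

**Checks that fell short:**
- **Final picture:** the viewer's 12-picture limit stopped me viewing it, so the last check was by numbers only.
- **Collar fit:** the final ellipse fit put the collar about 5 mm towards -x. An identical fit before the grasp was 4 mm off the same way, because the grip and slot shadow bias it, so I did not count it.
- **Other bench items:** I did not measure the other bench items individually at the end; none looked disturbed in the pictures I viewed.
- **Side camera:** it disagreed with the other two cameras by 4–14 mm in y, so I used the wrist camera for positions.

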